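Load the moisture-tin feeder and index the first tin to the pick-up pointer

TASK

Fill the tin feeder for the next moisture run: while the wheel's pocket is still away from the tower, drop the moisture tin that stands between the log book and the feeder upright into the feed tower, then the tin from the other side of the feeder on top of it. Then turn the wheel by pushing at its edge until the pocket is under the tower and the lower tin drops into it, and turn it along the guide rail until the pocket with that tin squarely faces the pointer. The other tin stays waiting in the tower; tip no tin over and leave the other things on the bench where they are.

Things in the scene. Friction and masses are not known exactly. Their poses are not given: they have to be found in the camera images.
- feeder: fixed tin feeder: round dark steel base 248 mm across, 10 mm thick, with a white star wheel, a feed tower and a steel guide rail. Origin: on the wheel's vertical axis, at bench height; z up, x towards the tower. All angles below are seen from above, counter-clockwise from x, about this axis. From 132 to 285 degrees nothing stands beside or over the wheel's rim; from 90 to 132 only the rail, lower than the wheel's top plate
- tower (a point): point on the feed tower's vertical axis (66 mm from the wheel axis, angle 0) at the height of the wheel's top, 55 mm above the bench; tins loaded on the wheel stand here. Tower: rods between a lower ring 62 to 76 mm and an upper ring 118 to 126 mm above the bench; polished, bore 66 mm, 82 mm across outside; two 14 mm columns beside it, also 126 mm tall, at 38 and -38 degrees
- wheel (a joint): turning angle of the wheel, rad, counter-clockwise positive: 0 with the pocket under the tower, 2.094 with it at the pointer; no stops within -6 to 6. Light friction (0.12 N m, about 1.5 N at the rim); stays where it is left. Wheel: 194 mm across, top plate 40 to 55 mm and bottom plate 11 to 22 mm above the bench, low hub to 65 mm; one large pocket and five smaller finger slots are cut through it, open at the rim
- slot (a point): middle of one finger slot, 86 mm from the axis, at the wheel's top (55 mm up), 120 degrees counter-clockwise from the pocket; turns with the wheel. Five like it: at 60, 120, 180, 240, 300 degrees from the pocket. Radial side walls, 37 mm apart at the slot's floor (72 mm from the axis), 50 mm at the rim; open down to the base. A fingertip in a slot pushing sideways turns the wheel
- pocket (a point): centre of the wheel's one large pocket, 66 mm from the wheel axis, 10 mm above the bench (the base's top, on which a tin in the pocket stands); turns with the wheel. The pocket is a U: a half circle 35 mm in radius about this point, with parallel walls from it out to the rim, 70 mm wide
- pickup (a point): the pick-up place: where the pocket's centre lies when the pocket faces the pointer squarely; 66 mm from the wheel axis at 120 degrees (front left), 10 mm above the bench. The guide rail (101 to 109 mm from the axis, top 29 mm up) keeps a tin in the pocket on the way from the tower to here; it runs from -38 to 130 degrees
- pointer (a point): tip of the bright arrow-shaped pointer, 14 mm long and 22 mm wide, fixed on the base beside the rim at 120 degrees, 110 mm from the wheel axis, 15 mm above the bench; it points at the axis
- tin_left: the first sample: a closed round aluminium moisture tin, straight-sided, 61 mm across and 48 mm tall with its slip lid, about 80 g, standing on the bench between the log book and the feeder (robot's left). Origin: centre of its underside, z up. Grip it across its sides
- tin_right: the second sample: a tin of the same kind and sizes, standing on the other side of the feeder (robot's right). Origin: centre of its underside, z up
- log_book: bystander: shut log book, 212x153x14 mm, flat at the far left; origin under its centre
- beaker: bystander: glass beaker, 66 mm wide, 82 mm tall, behind the feeder; origin under its centre
- petri_dish: bystander: petri dish, 92 mm across, 15 mm tall, in front of the heater; origin under its centre
- vial_a: bystander: capped vial, 22 mm across, 50 mm tall, on the right; origin under its centre
- sample_cup: bystander: tapered plastic sample cup with a screw lid, 61 mm across, 59 mm tall, beside the vial; origin under its centre
- tweezers: bystander: steel tweezers, 140 mm long, lying on the right; origin under the middle
- timer: bystander: bench timer, 66x66x20 mm, on the right; origin under its centre
- spare_pan: bystander: aluminium pan, 99 mm across, 9 mm tall, at the right; origin under its centre
There are look-alikes about, which are no part of the job. What is shaped like the tin_left but red is not meant.

How it is judged:
On the way, in this order (a step that is already met when the one before it is completed fails the run):
1. the left tin stands upright in the feed tower, on top of the wheel (horizontal distance between tin_left and tower below 0.01 m and angle between tin_left's own z axis and vertical below 0.2 rad and z of tin_left in the frame of feeder between 0.045 and 0.065 m), for 0.2 s.
2. the right tin stands upright on the left one in the tower (all of step 1 and horizontal distance between tin_right and tower below 0.01 m and angle between tin_right's own z axis and vertical below 0.2 rad and z of tin_right in the frame of feeder between 0.095 and 0.115 m), for 0.2 s.
3. the wheel's pocket has come under the tower and the left tin has dropped into it, the right tin following down (z of tin_left in the frame of feeder below 0.018 m and horizontal distance between tin_left and pocket below 0.014 m and horizontal distance between tin_left and tower below 0.014 m and horizontal distance between tin_right and tower below 0.01 m and angle between tin_right's own z axis and vertical below 0.2 rad and z of tin_right in the frame of feeder between 0.045 and 0.068 m), for 0.2 s.
At the end, for the whole second after the job is handed in: The pocket faces the pointer (its centre within 8 mm of the pick-up place, about 7 degrees of turn), the left tin stands upright in the pocket on the base, the right tin stands upright in the tower on the wheel, and wheel and tins are at rest (horizontal distance between pocket and pickup below 0.008 m and horizontal distance between tin_left and pocket below 0.014 m and z of tin_left in the frame of feeder below 0.018 m and angle between tin_left's own z axis and vertical below 0.15 rad and horizontal distance between tin_right and tower below 0.01 m and angle between tin_right's own z axis and vertical below 0.2 rad and z of tin_right in the frame of feeder between 0.045 and 0.068 m and linear speed of each of tin_left, tin_right below 0.02 m/s and velocity of joint wheel between -0.05 and 0.05 rad/s); the robot touches nothing.
It fails at once if a tin is tipped over (angle between any of tin_left, tin_right's own z axis and vertical above 0.8 rad).
It fails at once if another thing on the bench is moved by more than 30 mm (distance of any of log_book, beaker, petri_dish, vial_a, sample_cup, tweezers, timer, spare_pan from where it was at the start of the episode above 0.03 m).
It also fails if it takes over 72 s, if anything falls off the work surface, if the arm or the gripper's body presses on something with over 40 N, if the wrist force passes 120 N, or if a joint passes its speed limit or range.

ROBOT

A 6-joint arm with a two-finger parallel gripper is mounted at the origin on a cart in front of the work surface, level with it; the furniture and walls round the work are solid. World frame = base frame: x ahead of the robot, y to its left, z up, the work surface at z = 0. Lengths are in m, angles in rad, forces in N, time in s.
With the tool pointing down it reaches from about 0.3 to 1 m from the base axis. Payload 5.1 kg.
Tool frame: the origin (TCP) lies on the mounting face of the last link; the fingertips stand 190 mm ahead of it and the grasp point (between the pads) lies 171 mm ahead of it; z points along the fingers, y is the line along which they close (so a half turn about z gives the same grasp; the last joint's range is limited). The gripper opens to 95 mm and grips with 3 to 60 N. Pads are 20 mm wide; open, the fingers measure 119 mm over their backs; the gripper's body (75 mm by 180 mm) begins 59 mm behind the grasp point.
Start: joints at [-0.083, 0.124, 1.65, -0, 1.367, -0.083], TCP at [0.65, -0, 0.405] pointing down, gripper open.
Joint ranges: [-2.61, 2.61], [-1.02, 2.33], [0.03, 2.71], [-1.35, 4.49], [0.32, 2.68], [-2.91, 2.91]. Speed limits (rad/s): [2.57, 2.57, 3.14, 3.14, 3.14, 3.14].

INTERFACE

Orientations are given as a 3x3 rotation matrix whose columns are the frame's x, y, z axes.
In Python, from rig import env gives the robot as it stands.
- The arm moves only by the shell command python3 -m crank 'ROWS' [FORCE]. ROWS is JSON, a list of rows, each a list of 5 numbers: the shift along the world's x, y, z in mm, then the turn about the world's z in rad, then the finger opening in mm, from 0 to 95.1. A call has 1 to 12 rows; each row is the pose to reach, as a shift and turn from the pose commanded when the call began; what a row does not reach only later rows make up. A row lasts 1/8 s, in which the tool goes at most 62.5 mm and 10.7 degrees, less where a joint would pass 70% of its speed; a pose out of reach is approached as far as the arm can. A call with a gripper value outside its range is refused whole. The fingers move at their own pace and stop on an object; FORCE is the grip in N (left out, the last holds). Time passes only in rows, so rows that repeat a pose let the fingers close. It gives the time, the measured TCP pose, the force, the opening and the grip force at its end, in the units of the state.
- env.read_state(): the state, without advancing time (a new reading comes with each control period).
- env.capture(name): name is "scene" or "side" or "wrist"; returns a dict with "color" (384x512x3 uint8, blue, green, red), "z_map" (384x512 float32, m along the optical axis (not along the pixel's ray), 0 where there is no reading), "intrinsics" (3x3 intrinsics, pixels), "k1" (the pictures are not rectified: a ray, as slopes to the right and down, at radius r is drawn at 1 + k1 r^2 times it, then the intrinsics apply), "T" (4x4, takes a point from camera to world coordinates). Camera axes: x right, y down, z forward; pixel columns grow to the right and rows downward; lengths in m; the calibration is good to about 2 mm. A picture is of the moment at which its call begins.
- env.hand_in(): hands the job in; it is judged then, once.
The state is a dict: "time_s": time; "joint_positions": joint angles; "joint_vel": joint speeds; "tau": joint torques, N m; "position": TCP position; "orientation": TCP orientation; "wrist_force": force on the tool from outside, world axes, zero at the start; "moment": the same for the moment, N m; "gripper_width": finger opening in m; "grip_force": force on a finger pad.
Only numpy, scipy, OpenCV 4.12 (cv2) and the standard library are available. Lean on these libraries where they do the work, as an engineer would, in place of code of your own. Each camera call takes 0.05 s, during which the arm holds its last target. There are 200 camera calls.

## Working session

There is one attempt and no reset: what is moved stays moved. The work goes in short steps, Python scripts to look and compute and a shell command to move; the robot and the scene stay as the last step left them, time stands still between calls to the robot, and variables do not carry over. Pictures are saved under pics/ and viewed, at most 10 in all, crops included, and the job is handed in when it is done.

```bash
mkdir -p pics; cat > h.py <<'E'
import numpy as np, cv2
from rig import env
def cap(n):
    c=env.capture(n); return c
def pts(c):
    K=np.array(c["intrinsics"]);z=c["z_map"];h,w=z.shape
    u,v=np.meshgrid(np.arange(w),np.arange(h))
    d=np.array([c["k1"],0,0,0,0.]) if np.ndim(c["k1"])==0 else None
    p=cv2.undistortPoints(np.stack([u,v],-1).reshape(-1,1,2).astype(float),K,d).reshape(h,w,2)
    P=np.dstack([p[...,0]*z,p[...,1]*z,z]); T=np.array(c["T"])
    W=P@T[:3,:3].T+T[:3,3]; W[z==0]=np.nan
    return W
def proj(c,X):
    T=np.array(c["T"]);X=np.atleast_2d(X).astype(float);q=(X-T[:3,3])@T[:3,:3]
    return cv2.projectPoints(q.reshape(-1,1,3),np.zeros(3),np.zeros(3),np.array(c["intrinsics"]),np.array([c["k1"],0,0,0,0.]))[0].reshape(-1,2)
E
python3 - <<'E'
from h import *
for n in("scene","side"):
    c=cap(n); cv2.imwrite(f"pics/{n}0.png",cv2.resize(c["color"],(800,600),interpolation=cv2.INTER_CUBIC)); np.savez(f"{n}0.npz",**c)
    print(n,np.array(c["T"]).round(3).tolist(),c["k1"])
s=env.read_state();print(s["time_s"],s["orientation"],s["gripper_width"])
E
```

```text
scene [[0.528, -0.608, 0.592, -0.428], [-0.849, -0.377, 0.37, -0.595], [-0.002, -0.699, -0.715, 1.283], [0.0, 0.0, 0.0, 1.0]] -0.08361876649798684
side [[-0.972, -0.146, 0.185, 0.175], [-0.235, 0.578, -0.782, 1.826], [0.008, -0.803, -0.596, 1.412], [0.0, 0.0, 0.0, 1.0]] -0.19456919322835023
0.1 [[ 3.32847465e-05  9.99998288e-01 -1.84999250e-03]
 [ 9.99999989e-01 -3.30189355e-05  1.43712561e-04]
 [ 1.43651231e-04 -1.84999727e-03 -9.99998278e-01]] 0.09537078097849669
```

View pics/scene0.png

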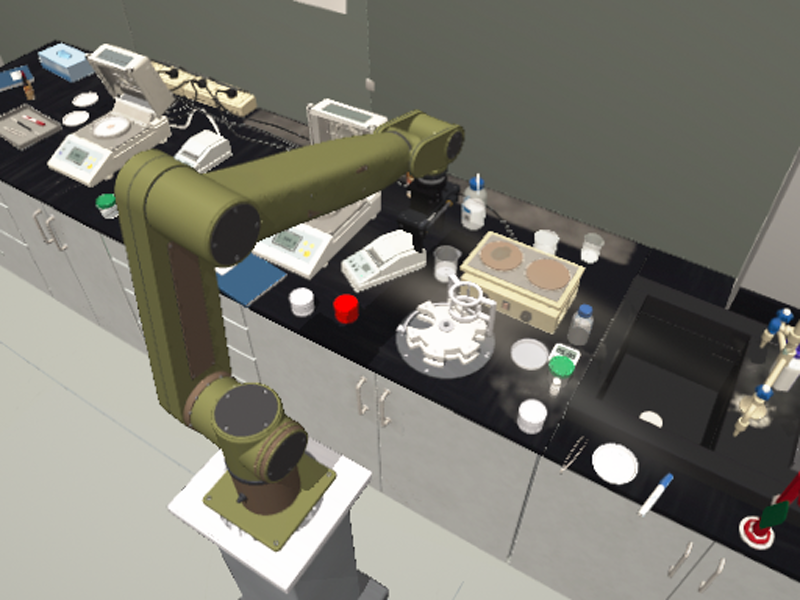

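View pics/side0.png

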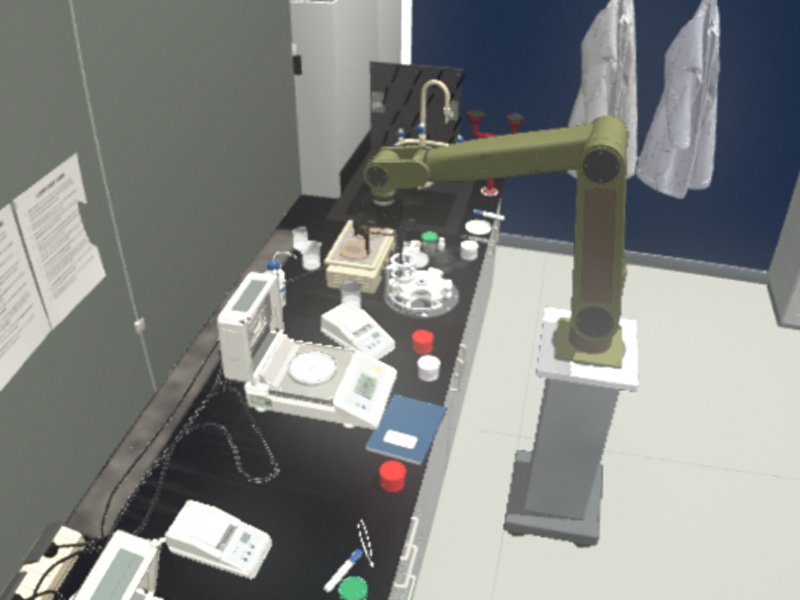

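Scene view: the log book is at (252,278), an aluminium tin at (301,301), a red look-alike at (346,308), the feeder at (446,330) with its tower at (468,297), and another aluminium tin at (531,416). Other things that could be mistaken for a tin are the green-lidded cup (562,366), the spare pan (614,463) and a second red tin left of the book in the side view (392,476). I choose tin_left = (301,301) and tin_right = (531,416).

```bash
cat > m.py <<'E'
from h import *
def circ(P):
    A=np.c_[2*P,np.ones(len(P))];s=np.linalg.lstsq(A,(P**2).sum(1),rcond=None)[0];return s[:2],np.sqrt(s[2]+s[0]**2+s[1]**2)
def top(W,seed,zlo=.042,zhi=.054,r=.055):
    m=(np.abs(W[...,2]-(zlo+zhi)/2)<(zhi-zlo)/2)&(np.hypot(W[...,0]-seed[0],W[...,1]-seed[1])<r)
    Q=W[m]; (c,rr)=cv2.minEnclosingCircle(Q[:,:2].astype(np.float32)); return len(Q),np.round(c,4),round(rr,4),Q.mean(0).round(4)
E
python3 - <<'E'
from m import *
C={n:dict(np.load(n+"0.npz")) for n in("scene","side")}
for n in C: C[n]["k1"]=float(C[n]["k1"])
Ws={n:pts(C[n]) for n in C}
for n,px in(("scene",[(301,296),(346,302),(531,410),(446,335),(468,285),(550,390)]),("side",[(429,362),(423,337),(469,245),(420,290),(402,260)])):
    for u,v in px: print(n,(u,v),Ws[n][int(v*.64),int(u*.64)].round(3))
for n in C:
    W=Ws[n]
    for u,v in ([(301,298),(531,410)] if n=="scene" else [(429,362),(469,247)]):
        print(n,top(W,W[int(v*.64),int(u*.64)][:2]))
c=C["scene"]["color"]; 
cv2.imwrite("pics/crops.png",np.hstack([cv2.resize(c[140:260,170:290],(400,400),interpolation=3),cv2.resize(c[165:285,245:365],(400,400),interpolation=3)]))
# base disc z~.01
for n in C:
    W=Ws[n]; W0=W[215,285] if n=="scene" else W[int(290*.64),int(420*.64)]
    m=(np.abs(W[...,2]-.0550)<.004)&(np.hypot(W[...,0]-W0[0],W[...,1]-W0[1])<.16)
    Q=W[m]; print(n,len(Q),cv2.minEnclosingCircle(Q[:,:2].astype(np.float32)))
    m=(W[...,2]>.116)&(W[...,2]<.132)&(np.hypot(W[...,0]-W0[0],W[...,1]-W0[1])<.16)
    Q=W[m]; print("ring",len(Q),Q.mean(0),cv2.minEnclosingCircle(Q[:,:2].astype(np.float32)))
# fine topdown map
W=Ws["scene"];img=np.zeros((600,600,3),np.uint8)
E
```

```text
scene (301, 296) [0.453 0.263 0.045]
scene (346, 302) [0.497 0.15  0.045]
scene (531, 410) [ 0.442 -0.39   0.044]
scene (446, 335) [ 0.529 -0.125  0.053]
scene (468, 285) [ 0.65  -0.116  0.117]
scene (550, 390) [ 0.536 -0.403  0.02 ]
side (429, 362) [0.452 0.26  0.051]
side (423, 337) [0.494 0.151 0.05 ]
side (469, 245) [ 0.441 -0.392  0.054]
side (420, 290) [ 0.554 -0.084  0.048]
side (402, 260) [ 0.661 -0.298  0.011]
scene (121, array([0.4521, 0.2596]), 0.0342, array([0.4508, 0.2587, 0.0464]))
scene (198, array([ 0.4378, -0.3966]), 0.0324, array([ 0.4386, -0.3973,  0.0459]))
side (99, array([0.4534, 0.2616]), 0.0356, array([0.4537, 0.2643, 0.0477]))
side (43, array([ 0.4407, -0.392 ]), 0.0345, array([ 0.4395, -0.3925,  0.0489]))
scene 773 ((0.5580580234527588, -0.12407246977090836), 0.10753664374351501)
ring 190 [ 0.62054197 -0.13366524  0.12426773] ((0.639865517616272, -0.13511210680007935), 0.07563970983028412)
side 273 ((0.5871071815490723, -0.10467438399791718), 0.1296347975730896)
ring 106 [ 0.63946471 -0.1166772   0.12432402] ((0.6638268232345581, -0.13254643976688385), 0.08604995161294937)
```

View pics/crops.png

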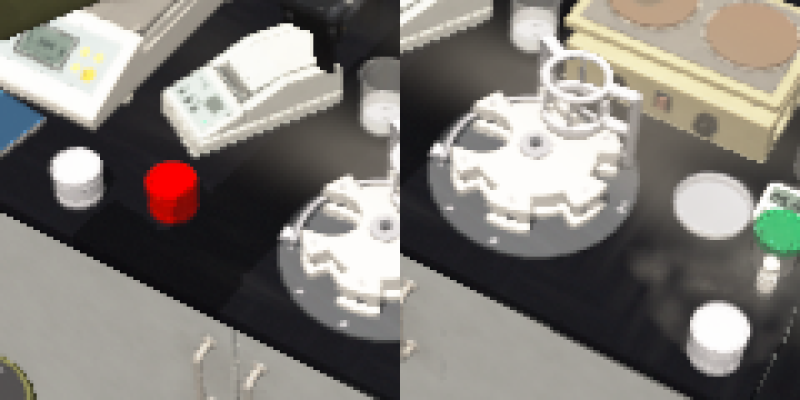

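The crops confirm the choice: plain aluminium tins at crop (77,178) and (718,335), with the red one at (172,190) left out. The pocket is on the feeder's left (crop 480,145), away from the tower. Next I use the wrist camera for the feeder.

```bash
python3 - <<'E'
from h import *
c=cap("wrist"); np.savez("wrist0.npz",**c); print(np.array(c["T"]).round(3).tolist(),c["k1"])
print(proj(c,[[.56,-.115,.055],[.62,-.125,.126]]))
cv2.imwrite("pics/w0.png",cv2.resize(c["color"],(800,600),interpolation=3))
E
```

```text
[[1.0, 0.0, -0.003, 0.65], [-0.0, -0.968, -0.253, 0.071], [-0.003, 0.253, -0.968, 0.384], [0.0, 0.0, 0.0, 1.0]] 0.014439888506618578
[[179.51599904 277.88232085]
 [225.2602197  325.30999026]]
```

View pics/w0.png

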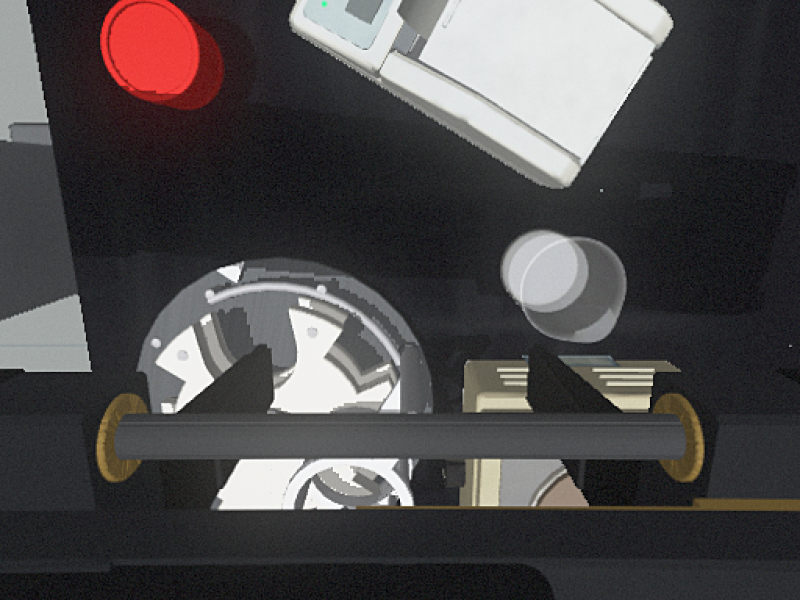

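The wrist view shows the pointer at (232,268), the rail arc, the pocket near (265,340) and the tower ring at (350,485), partly hidden by the gripper. I'll shift so the whole feeder is in view.

```bash
python3 -m crank '[[-25,-55,0,0,95],[-50,-110,0,0,95],[-70,-160,0,0,95],[-70,-160,0,0,95]]'
python3 - <<'E'
from h import *
c=cap("wrist"); np.savez("wrist1.npz",**c)
print(proj(c,[[.56,-.115,.055],[.62,-.125,.126]]))
cv2.imwrite("pics/w1.png",cv2.resize(c["color"],(800,600),interpolation=3))
E
```

```text
time_s: 0.65
position: [0.5788, -0.1628, 0.4044]
orientation: [[0.005, 1.0, -0.001], [1.0, -0.005, -0.0], [-0.0, -0.001, -1.0]]
wrist_force: [0.3, 0.7, 0.4]
gripper_width: 0.0953
grip_force: 0.0
[[237.8429232  136.20337741]
 [305.86086086 154.1978061 ]]
```

View pics/w1.png

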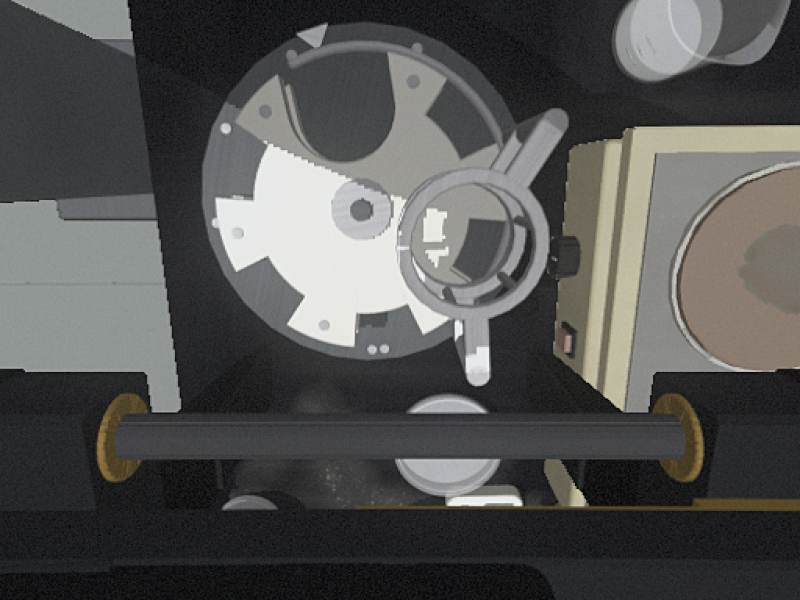

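The feeder is fully visible: hub at (362,209), tower ring about (474,245), pointer (318,35), pocket about (348,115), columns (550,125) and (478,375). Now to fit the pose.

```bash
cat > f.py <<'E'
from h import *
from scipy.optimize import least_squares
def ray(c,u,v,z):
    K=np.array(c["intrinsics"]);p=cv2.undistortPoints(np.array([[[u,v]]],float),K,np.array([float(c["k1"]),0,0,0,0]))[0,0]
    T=np.array(c["T"]);d=T[:3,:3]@[p[0],p[1],1];return T[:3,3]+d*(z-T[2,3])/d[2]
E
python3 - <<'E'
from f import *
c=dict(np.load("wrist1.npz"));c["k1"]=float(c["k1"]);W=pts(c);s=.64
hub=ray(c,362*s,209*s,.065);ring=ray(c,474*s,245*s,.126)
print("hub",hub,"ring",ring,"d",np.hypot(*(ring-hub)[:2]))
poi=ray(c,318*s,44*s,.017);print("pointer",poi,np.hypot(*(poi-hub)[:2]))
a=np.arctan2(*(ring-hub)[1::-1]);b=np.arctan2(*(poi-hub)[1::-1]);print(np.degrees([a,b,b-a]))
m=(W[...,2]>.117)&(W[...,2]<.134)&(np.hypot(W[...,0]-ring[0],W[...,1]-ring[1])<.05)
Q=W[m];print(len(Q),np.median(Q[:,2]))
# soft annulus fit: points must have r in 33..41
f=lambda p:np.r_[np.maximum(0,.033-np.hypot(*(Q[:,:2]-p).T)),np.maximum(0,np.hypot(*(Q[:,:2]-p).T)-.041)]
r=least_squares(f,ring[:2],loss='soft_l1',f_scale=.001);print("ringfit",r.x)
# base disc edge from depth z 4..16mm
m=(np.abs(W[...,2]-.010)<.005)&(np.hypot(W[...,0]-hub[0],W[...,1]-hub[1])<.14)
print("base",m.sum(),cv2.minEnclosingCircle(W[m][:,:2].astype(np.float32)))
m=(np.abs(W[...,2]-.055)<.005)&(np.hypot(W[...,0]-hub[0],W[...,1]-hub[1])<.11)
print("wheel",m.sum(),np.median(W[m][:,2]),cv2.minEnclosingCircle(W[m][:,:2].astype(np.float32)))
po=ray(c,348*s,113*s,.055);print("pocket",po,np.hypot(*(po-hub)[:2]),np.degrees(np.arctan2(*(po-hub)[1::-1])-a))
# tin positions from scene top edges
E
```

```text
hub [ 0.55443666 -0.11186178  0.065     ] ring [ 0.61800976 -0.12714017  0.126     ] d 0.0653832421465008
pointer [ 0.52361954 -0.0046349   0.017     ] 0.1115674560051679
[-13.51350139 106.03470599 119.54820738]
3234 0.12586336456572356
ringfit [ 0.61779901 -0.12795908]
base 13199 ((0.5533671379089355, -0.11324828118085861), 0.12409335374832153)
wheel 15791 0.05517744381277251 ((0.5601224303245544, -0.11360158771276474), 0.1038844957947731)
pocket [ 0.54633259 -0.05297849  0.055     ] 0.059438348215896 111.34985257890732
```

```bash
python3 -m crank '[[-15,60,-15,0,95],[-25,122,-30,0,95],[-40,184,-45,0,95],[-55,246,-60,0,95],[-70,308,-75,0,95],[-95,360,-90,0,95],[-110,360,-100,0,95],[-110,360,-100,0,95]]'
python3 - <<'E'
from f import *
c=cap("wrist"); np.savez("wrist2.npz",**c)
W=pts(c);print(proj(c,[[.452,.26,.048]]))
m=(W[...,2]>.040)&(W[...,2]<.056)&(np.hypot(W[...,0]-.452,W[...,1]-.26)<.05)
print(m.sum(),W[m].mean(0),cv2.minEnclosingCircle(W[m][:,:2].astype(np.float32)))
cv2.imwrite("pics/w2.png",c["color"]);print(env.read_state()["position"])
E
```

```text
time_s: 1.7
position: [0.4683, 0.2018, 0.3033]
orientation: [[-0.004, 1.0, -0.003], [1.0, 0.004, -0.001], [-0.001, -0.003, -1.0]]
wrist_force: [0.2, -1.1, -0.0]
gripper_width: 0.0952
grip_force: 0.0
[[235.16664611 130.54496844]]
5433 [0.45164075 0.26098485 0.0468087 ] ((0.45141899585723877, 0.2601960599422455), 0.031066900119185448)
[0.4694594  0.20107798 0.30444843]
```

```bash
python3 -m crank '[[-18,60,0,0,95],[-18,60,0,0,95],[-18,60,-40,0,95],[-18,60,-81,0,95],[-18,60,-81,0,95],[-18,60,-81,0,55],[-18,60,-81,0,55],[-18,60,-81,0,55],[-18,60,-81,0,55]]' 25
python3 - <<'E'
from rig import env
s=env.read_state();print(s["position"],s["wrist_force"],s["gripper_width"],s["grip_force"])
E
```

```text
time_s: 2.88
position: [0.4522, 0.2601, 0.2246]
orientation: [[-0.0, 1.0, 0.001], [1.0, 0.0, 0.001], [0.001, 0.001, -1.0]]
wrist_force: [0.1, 0.4, 1.9]
gripper_width: 0.0605
grip_force: 3.1
[0.45219202 0.26008918 0.22457852] [0.11607654 0.39525685 1.9291584 ] 0.060494292499141025 3.0844966048607603
```

```bash
python3 -m crank '[[0,0,0,0,55],[0,0,30,0,55],[0,0,80,0,55],[0,0,130,0,55],[20,-45,165,0,55],[40,-95,175,0,55],[62,-145,175,0,55],[84,-195,175,0,55],[105,-245,175,0,55],[127,-295,175,0,55],[148,-345,175,0,55],[160,-375,175,0,55]]' 25
python3 -m crank '[[6,-12,0,0,55],[6,-12,0,0,55],[6,-12,0,0,55],[6,-12,0,0,55]]'
python3 - <<'E'
from f import *
c=cap("wrist"); np.savez("wrist3.npz",**c)
W=pts(c);s=env.read_state();print(s["position"],s["gripper_width"],s["grip_force"])
cv2.imwrite("pics/w3.png",cv2.resize(c["color"],(800,600)))
E
```

```text
time_s: 4.38
position: [0.6124, -0.1174, 0.398]
orientation: [[0.002, 1.0, -0.001], [1.0, -0.002, 0.0], [0.0, -0.001, -1.0]]
wrist_force: [-0.3, -0.0, -0.3]
gripper_width: 0.0598
grip_force: 25.0
time_s: 4.88
position: [0.6178, -0.1258, 0.3989]
orientation: [[-0.001, 1.0, 0.0], [1.0, 0.001, 0.0], [0.0, 0.0, -1.0]]
wrist_force: [-0.7, -0.1, -1.0]
gripper_width: 0.0594
grip_force: 25.0
[ 0.61778388 -0.12593882  0.3989514 ] 0.05961068936497988 24.99983856920153
```

View pics/w3.png

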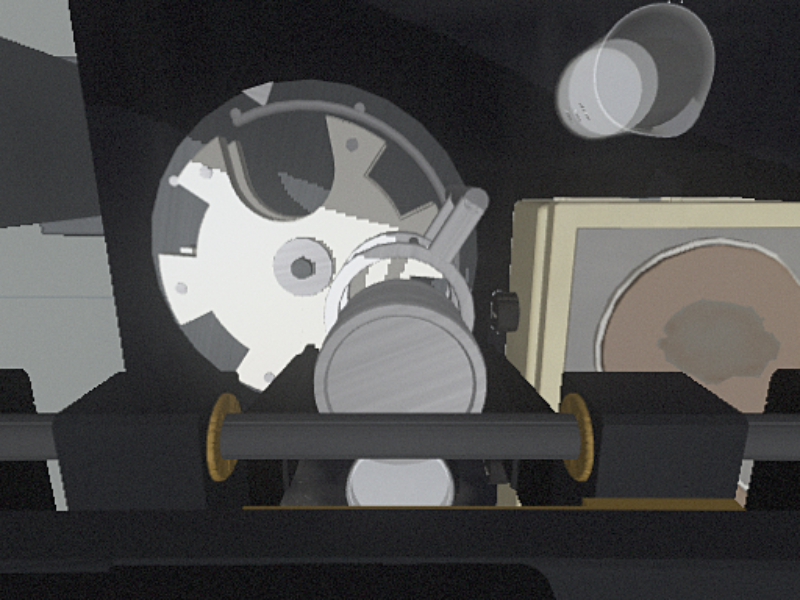

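The tin is held level (lid centred near (400,368)), with the tower ring behind and below it (398,305). Checking the lid centre against the tower.

```bash
python3 - <<'E'
from f import *
c=dict(np.load("wrist3.npz"));c["k1"]=float(c["k1"]);W=pts(c)
m=(W[...,2]>.205)&(W[...,2]<.235)&(np.hypot(W[...,0]-.618,W[...,1]+.126)<.05)
m[262:]=False
Q=W[m];print(len(Q),np.median(Q[:,2]),Q[:,0].min(),Q[:,0].max(),Q[:,1].min(),Q[:,1].max())
f=lambda p:np.maximum(0,np.hypot(*(Q[:,:2]-p).T)-.0305)
print(Q[:,1].max()-.0305,(Q[:,0].min()+Q[:,0].max())/2)
m=(W[...,2]>.117)&(W[...,2]<.134)&(np.hypot(W[...,0]-.618,W[...,1]+.1275)<.046)
R=W[m];f=lambda p:np.r_[np.maximum(0,.033-np.hypot(*(R[:,:2]-p).T)),np.maximum(0,np.hypot(*(R[:,:2]-p).T)-.041)]
r=least_squares(f,[.618,-.1275],loss='soft_l1',f_scale=.001);print(len(R),r.x)
E
```

```text
7552 0.22081594678427924 0.5797865875005243 0.6549103744302632 -0.1350104531959345 -0.09491492532175805
-0.12541492532175805 0.6173484809653937
1589 [ 0.61788068 -0.12704685]
```

```bash
python3 -m crank '[[0,-1,-20,0,55],[0,-1,-40,0,55],[0,-1,-50,0,55],[0,-1,-58,0,55],[0,-1,-58,0,55]]'
```

```text
time_s: 5.55
position: [0.6179, -0.1281, 0.3398]
orientation: [[0.0, 1.0, -0.001], [1.0, -0.0, 0.0], [0.0, -0.001, -1.0]]
wrist_force: [0.0, 0.6, -1.0]
gripper_width: 0.0594
grip_force: 25.0
```

Tin bottom is about 0.114, inside the upper ring, with no contact force. I'll go lower and then release.

```bash
python3 -m crank '[[0,0,-8,0,55],[0,0,-18,0,55],[0,0,-18,0,55],[0,0,-18,0,70],[0,0,-18,0,95],[0,0,-18,0,95],[0,0,-18,0,95],[0,0,30,0,95],[0,0,80,0,95],[-20,-30,120,0,95],[-40,-80,120,0,95]]'
python3 - <<'E'
from f import *
c=cap("wrist"); np.savez("wrist4.npz",**c);W=pts(c)
print(proj(c,[[.618,-.1275,.103]]))
m=(W[...,2]>.09)&(W[...,2]<.113)&(np.hypot(W[...,0]-.618,W[...,1]+.1275)<.032)
print(m.sum(),np.median(W[m],0))
m=(np.hypot(W[...,0]-.618,W[...,1]+.1275)<.028);print(np.percentile(W[m][:,2],[5,25,50,75,95]))
E
```

```text
time_s: 6.92
position: [0.5782, -0.2079, 0.4667]
orientation: [[-0.003, 1.0, 0.009], [1.0, 0.003, -0.004], [-0.004, 0.009, -1.0]]
wrist_force: [0.2, -0.7, -0.7]
gripper_width: 0.0948
grip_force: 0.0
[[290.91689991 102.49272041]]
2775 [ 0.61770631 -0.12711082  0.10152294]
[0.100003   0.10079127 0.10136789 0.10201545 0.1032004 ]
```

Tin_left stands in the tower with its lid level at 0.102. Next is the right tin.

```bash
python3 -m crank '[[-25,-45,-25,0,95],[-50,-90,-50,0,95],[-75,-135,-75,0,95],[-100,-180,-100,0,95],[-125,-220,-130,0,95],[-138,-250,-155,0,95],[-138,-250,-155,0,95],[-138,-250,-155,0,95]]'
python3 - <<'E'
from f import *
c=cap("wrist"); np.savez("wrist5.npz",**c);W=pts(c)
print(proj(c,[[.439,-.395,.048]]))
m=(W[...,2]>.040)&(W[...,2]<.056)&(np.hypot(W[...,0]-.439,W[...,1]+.395)<.05)
print(m.sum(),W[m].mean(0),cv2.minEnclosingCircle(W[m][:,:2].astype(np.float32)));print(env.read_state()["position"])
E
```

```text
time_s: 7.98
position: [0.4403, -0.4578, 0.3061]
orientation: [[0.0, 1.0, 0.0], [1.0, -0.0, 0.0], [0.0, 0.0, -1.0]]
wrist_force: [-0.7, 1.0, -0.4]
gripper_width: 0.0953
grip_force: 0.0
[[253.96688029 124.33761054]]
5350 [ 0.44091215 -0.3962839   0.04678894] ((0.44108840823173523, -0.3970128893852234), 0.03102850914001465)
[ 0.44067317 -0.45757701  0.30679315]
```

```bash
python3 -m crank '[[0,45,0,0,95],[0,61,0,0,95],[0,61,-40,0,95],[0,61,-82,0,95],[0,61,-82,0,95],[0,61,-82,0,55],[0,61,-82,0,55],[0,61,-82,0,55],[0,61,-82,0,55],[0,61,-82,0,55],[0,61,-82,0,55]]' 25
python3 -m crank '[[0,0,30,0,55],[0,0,80,0,55],[0,0,130,0,55],[20,30,175,0,55],[45,70,190,0,55],[75,115,190,0,55],[105,160,190,0,55],[135,205,190,0,55],[160,245,190,0,55],[177,269,190,0,55],[177,269,190,0,55],[177,269,190,0,55]]' 
python3 - <<'E'
from f import *
c=cap("wrist");W=pts(c);s=env.read_state();p=s["position"];print(p,s["gripper_width"],s["grip_force"])
m=(W[...,2]>p[2]-.195)&(W[...,2]<p[2]-.165)&(np.hypot(W[...,0]-.618,W[...,1]+.126)<.05)
m[262:]=False
Q=W[m];print(len(Q),np.median(Q[:,2]),Q[:,1].max()-.0305)
m=(W[...,2]>.117)&(W[...,2]<.134)&(np.hypot(W[...,0]-.618,W[...,1]+.1275)<.046)
R=W[m];f=lambda p:np.r_[np.maximum(0,.033-np.hypot(*(R[:,:2]-p).T)),np.maximum(0,np.hypot(*(R[:,:2]-p).T)-.041)]
r=least_squares(f,[.618,-.1275],loss='soft_l1',f_scale=.001);print(len(R),r.x)
E
```

```text
time_s: 9.4
position: [0.4403, -0.3973, 0.2247]
orientation: [[0.0, 1.0, 0.001], [1.0, -0.0, -0.001], [-0.001, 0.001, -1.0]]
wrist_force: [-1.0, 1.1, 5.1]
gripper_width: 0.0591
grip_force: 25.0
time_s: 10.9
position: [0.6166, -0.1284, 0.4128]
orientation: [[0.0, 1.0, -0.002], [1.0, -0.0, -0.0], [-0.0, -0.002, -1.0]]
wrist_force: [0.2, 0.6, -1.6]
gripper_width: 0.0593
grip_force: 25.0
[ 0.61651609 -0.12880431  0.41311971] 0.05942020478197851 24.999285403755493
7581 0.23474812269450926 -0.12779578864229524
1497 [ 0.61774961 -0.12709752]
```

```bash
python3 -m crank '[[1,1,-20,0,55],[1,1,-45,0,55],[1,1,-60,0,55],[1,1,-72,0,55],[1,1,-80,0,55],[1,1,-80,0,55]]'
```

```text
time_s: 11.7
position: [0.6179, -0.127, 0.3332]
orientation: [[0.0, 1.0, -0.001], [1.0, -0.0, 0.0], [0.0, -0.001, -1.0]]
wrist_force: [0.4, 0.7, -1.2]
gripper_width: 0.0591
grip_force: 25.0
```

```bash
python3 -m crank '[[0,0,0,0,75],[0,0,0,0,95],[0,0,0,0,95],[0,0,0,0,95],[0,0,40,0,95],[-15,-20,72,0,95],[-38,-34,72,0,95],[-38,-34,72,0,95]]'
python3 - <<'E'
from f import *
c=cap("wrist"); np.savez("wrist6.npz",**c);W=pts(c)
m=(np.hypot(W[...,0]-.618,W[...,1]+.1275)<.027);print(np.percentile(W[m][:,2],[5,25,50,75,95]))
m=(W[...,2]>.14)&(W[...,2]<.16)&(np.hypot(W[...,0]-.618,W[...,1]+.1275)<.045)
print(m.sum(),W[m].mean(0),cv2.minEnclosingCircle(W[m][:,:2].astype(np.float32)))
print(env.read_state()["position"])
# rectified top-down view at z=.055, wheel frame polar occupancy
hub=np.array([.554,-.1125]);a0=np.radians(-13.5)
d=W[...,:2]-hub;r=np.hypot(d[...,0],d[...,1]);a=np.degrees(np.arctan2(d[...,1],d[...,0])-a0)%360
for k in range(0,360,5):
    m=(r>.08)&(r<.093)&(np.abs(a-k)<2.5)
    print(k,int(m.sum()),round(float(np.mean(np.abs(W[m][:,2]-.055)<.006)) if m.any() else -1,2),end='; ')
E
```

```text
time_s: 12.7
position: [0.5792, -0.1617, 0.4065]
orientation: [[0.002, 1.0, 0.001], [1.0, -0.002, -0.0], [-0.0, 0.001, -1.0]]
wrist_force: [0.5, 0.4, 0.5]
gripper_width: 0.0948
grip_force: 0.0
[0.14909117 0.30831831 0.31761852 0.33324873 0.33734102]
5021 [ 0.61781271 -0.12599194  0.14970141] ((0.6180289387702942, -0.12700144946575165), 0.030746491625905037)
[ 0.57971543 -0.16121763  0.40586163]
0 628 0.0; 5 1727 0.0; 10 173 0.0; 15 124 0.0; 20 112 0.0; 25 145 0.0; 30 215 0.08; 35 154 0.59; 40 100 0.32; 45 80 0.0; 50 80 0.0; 55 84 0.0; 60 81 0.0; 65 82 0.0; 70 117 0.58; 75 112 1.0; 80 113 1.0; 85 112 1.0; 90 114 0.72; 95 87 0.0; 100 90 0.0; 105 80 0.0; 110 89 0.0; 115 82 0.0; 120 85 0.0; 125 87 0.0; 130 84 0.0; 135 115 0.09; 140 191 0.52; 145 109 1.0; 150 108 1.0; 155 106 1.0; 160 38 0.82; 165 55 0.0; 170 51 0.0; 175 50 0.0; 180 47 0.0; 185 45 0.0; 190 112 0.62; 195 86 1.0; 200 93 1.0; 205 85 1.0; 210 83 1.0; 215 88 1.0; 220 38 0.55; 225 32 0.0; 230 29 0.0; 235 28 0.0; 240 28 0.0; 245 29 0.0; 250 65 0.98; 255 79 1.0; 260 77 1.0; 265 77 1.0; 270 75 1.0; 275 78 0.95; 280 60 0.2; 285 39 0.0; 290 42 0.0; 295 41 0.0; 300 45 0.0; 305 24 0.0; 310 70 1.0; 315 73 1.0; 320 12 1.0; 325 40 0.0; 330 112 0.0; 335 348 0.0; 340 883 0.0; 345 1502 0.0; 350 991 0.0; 355 1698 0.0;
```

Both tins are stacked (upper lid at 0.150). The pocket is at 115° and slots are at 175, 235 and 295°. I'll close the gripper, turn its long axis along the feeder's y so it clears the tower, and enter the slot at 235°.

```bash
python3 -m crank '[[-12,-2,0,0.17,0],[-24,-4,0,0.34,0],[-36,-6,0,0.51,0],[-48,-7,0,0.68,0],[-60,-8,0,0.85,0],[-72,-9,0,1.02,0],[-84,-9,0,1.19,0],[-91,-9,0,1.335,0],[-91,-9,-40,1.335,0],[-91,-9,-90,1.335,0],[-91,-9,-135,1.335,0],[-91,-9,-135,1.335,0]]' 20
python3 - <<'E'
from f import *
s=env.read_state();print(s["position"],s["gripper_width"],s["joint_positions"])
p=s["position"][:2]
for k in range(0,128,8):
    a=np.radians(235-k-13.5);q=np.array([.554+.087*np.cos(a),-.1125+.087*np.sin(a)]);print(235-k,((q-[.489,-.170])*1000).round(0))
E
```

```text
time_s: 14.25
position: [0.4877, -0.1688, 0.2662]
orientation: [[-0.972, 0.233, -0.009], [0.233, 0.972, 0.004], [0.01, 0.002, -1.0]]
wrist_force: [-0.6, -0.2, 0.1]
gripper_width: 0.0003
grip_force: 0.0
[ 0.48769836 -0.1687861   0.26616723] 0.0002980773316031309 [-4.37288458e-01 -4.00171969e-02  2.06485321e+00  3.13336950e-04
  1.12656310e+00 -1.77304415e+00]
235 [-0. -0.]
227 [-8.  9.]
219 [-14.  20.]
211 [-18.  31.]
203 [-21.  43.]
195 [-22.  55.]
187 [-21.  67.]
179 [-19.  79.]
171 [-15.  91.]
163 [-10. 102.]
155 [ -3. 112.]
147 [  5. 121.]
139 [ 14. 128.]
131 [ 25. 135.]
123 [ 36. 140.]
115 [ 48. 143.]
```

```bash
python3 -m crank '[[0,0,-46,0,0],[0,0,-46,0,0],[-8,9,-46,0,0],[-14,20,-46,0,0],[-18,31,-46,0,0],[-21,43,-46,0,0],[-22,55,-46,0,0],[-21,67,-46,0,0],[-19,79,-46,0,0],[-15,91,-46,0,0],[-10,102,-46,0,0],[-10,102,-46,0,0]]'
cat > wa.py <<'E'
from f import *
hub=np.array([.554,-.1125]);a0=np.radians(-13.5)
def ang(n,save=None,rr=(.08,.093)):
    c=cap(n);W=pts(c)
    if save: cv2.imwrite(save,cv2.resize(c["color"],(800,600),interpolation=3))
    d=W[...,:2]-hub;r=np.hypot(d[...,0],d[...,1]);a=np.degrees(np.arctan2(d[...,1],d[...,0])-a0)%360
    o=''
    for k in range(0,360,3):
        m=(r>rr[0])&(r<rr[1])&(np.abs(a-k)<1.5)&(W[...,2]<.07)
        o+='-' if m.sum()<3 else ('#' if np.mean(np.abs(W[m][:,2]-.055)<.008)>.5 else '.')
        if k%30==27:o+='|'
    print(n,o)
    m=(np.hypot(W[...,0]-.618,W[...,1]+.1275)<.027)&(W[...,2]<.2)&(W[...,2]>.03);
    if m.sum():print("tower z",m.sum(),np.percentile(W[m][:,2],[10,50,90]).round(3))
    return c,W
E
python3 - <<'E'
from wa import *
ang("wrist");ang("scene")
print(env.read_state()["position"])
E
```

```text
time_s: 15.75
position: [0.4789, -0.0668, 0.2241]
orientation: [[-0.973, 0.233, -0.002], [0.233, 0.973, 0.002], [0.002, 0.001, -1.0]]
wrist_force: [-0.3, -0.3, 0.1]
gripper_width: 0.0006
grip_force: 0.0
wrist ----------|----------|----------|----------|----------|..........|....######|#---------|-.....----|----------|----------|----------|
scene ----------|------..--|----------|----------|----------|--..-.....|.-....#.##|#..-.-....|...##.#.##|##--.-.-.-|..#.###--.|#---------|
tower z 120 [0.145 0.149 0.153]
[ 0.47867784 -0.06744514  0.22408589]
```

```bash
python3 -m crank '[[7,10,0,0,0],[15,19,0,0,0],[24,26,0,0,0],[35,33,0,0,0],[42,36,0,0,0],[42,36,0,0,0]]'
python3 - <<'E'
from wa import *
ang("wrist");ang("scene");ang("side","pics/s3.png")
print(env.read_state()["position"])
E
```

```text
time_s: 16.6
position: [0.5217, -0.0315, 0.2249]
orientation: [[-0.972, 0.233, 0.001], [0.233, 0.972, 0.001], [-0.001, 0.001, -1.0]]
wrist_force: [0.6, 0.5, 0.4]
gripper_width: 0.0003
grip_force: 0.0
wrist ----------|----------|----------|---------.|.........#|##########|.........#|#####-----|----------|----------|----------|----------|
scene ----------|--#--#----|----------|---------.|---.##----|######....|.-.-...--.|###...#..-|.-.-..--..|#########-|-------..#|..--------|
tower z 133 [0.123 0.146 0.151]
side ----------|.---##-...|.-------#-|-....-...-|-------...|-.....#---|------#...|.-..------|----------|----------|----------|----------|
tower z 75 [0.089 0.148 0.155]
[ 0.52111196 -0.03187862  0.22488896]
```

```bash
python3 -m crank '[[6,2,0,0,0],[12,4,0,0,0],[15,5,0,0,0],[17,5,0,0,0],[17,5,0,0,0],[17,5,0,0,0]]'
python3 - <<'E'
from wa import *
ang("wrist");ang("scene");c,W=ang("side")
print(env.read_state()["position"])
E
```

```text
time_s: 17.5
position: [0.5381, -0.0269, 0.2248]
orientation: [[-0.972, 0.234, 0.001], [0.234, 0.972, 0.0], [-0.001, 0.0, -1.0]]
wrist_force: [-0.2, 1.1, -0.2]
gripper_width: 0.0007
grip_force: 0.1
wrist ----------|----------|---------#|#------...|.....#####|######.-..|......####|###-------|----------|----------|----------|----------|
scene ----------|----------|----------|----..----|.#----##-#|##.#..--.-|..-.--#...|..#.......|-...-.#.#.|###-------|----..#..#|#---------|
tower z 89 [0.099 0.104 0.108]
side ---------#|.-.--...--|-------.-#|------.---|-------..#|..#.------|---#...---|.#.-------|----------|----------|----------|----------|
tower z 47 [0.084 0.105 0.113]
[ 0.538087   -0.02699443  0.22495077]
```

The tower top fell to 0.105, so the lower tin is in the pocket. I hold briefly, then push counter-clockwise.

```bash
python3 -m crank '[[0,0,0,0,0],[0,0,0,0,0],[0,0,0,0,0],[-13,-3,0,0,0],[-24,-8,0,0,0],[-35,-15,0,0,0],[-44,-22,0,0,0],[-52,-31,0,0,0],[-59,-41,0,0,0],[-64,-52,0,0,0],[-68,-64,0,0,0],[-70,-76,0,0,0]]'
python3 - <<'E'
from wa import *
ang("wrist");ang("scene")
print(env.read_state()["position"])
E
```

```text
time_s: 19.15
position: [0.4676, -0.1037, 0.2245]
orientation: [[-0.972, 0.234, -0.001], [0.234, 0.972, 0.001], [0.001, 0.001, -1.0]]
wrist_force: [2.2, 3.0, 0.4]
gripper_width: 0.0004
grip_force: 1.6
wrist ----------|----------|----------|----....--|-----###--|###.......|..........|----------|--.....---|----------|----------|----------|
scene ----------|----#-----|----------|----------|----------|--......--|.-.-...#.#|.#-..-....|...-...##-|#####-----|----...#..|#---------|
tower z 87 [0.087 0.101 0.104]
[ 0.46733311 -0.10418309  0.2241949 ]
```

```bash
python3 -m crank '[[-1,-12,0,0,0],[0,-24,0,0,0],[3,-36,0,0,0],[7,-47,0,0,0],[13,-58,0,0,0],[21,-67,0,0,0],[21,-67,0,0,0]]'
python3 - <<'E'
from wa import *
c,W=ang("wrist");np.savez("wrist8.npz",**c);ang("scene");c,W=ang("side");np.savez("side8.npz",**c)
p=np.array(env.read_state()["position"]);print(p,np.degrees(np.arctan2(p[1]+.1125,p[0]-.554))%360+13.5)
E
```

```text
time_s: 20.12
position: [0.4896, -0.1711, 0.2249]
orientation: [[-0.972, 0.234, 0.0], [0.234, 0.972, -0.002], [-0.001, -0.002, -1.0]]
wrist_force: [0.6, 0.9, -0.4]
gripper_width: 0.0008
grip_force: 0.0
wrist ----------|----------|----------|----------|-----#####|##........|..########|###.......|.---------|----------|----------|----------|
scene ----------|----------|-----#----|#########-|.#----##--|#....-....|.--#.#.#.#|..#..-#...|....-..---|----------|------#---|----------|
side ---------.|..-.-.----|---.-#.-#.|-#---.-###|.-.--.#..-|--.-.-----|.....#.---|-------#--|----------|----------|----------|----------|
tower z 34 [0.08  0.104 0.108]
[ 0.48912076 -0.17030039  0.22492231] 235.1975855829473
```

```bash
python3 -m crank '[[4,-4,0,0,0],[7,-7,0,0,0],[9,-9,0,0,0],[9,-9,0,0,0],[9,-9,0,0,0],[5,-5,0,0,0],[4,-4,0,0,0],[4,-4,50,0,0],[4,-4,110,0,0],[25,10,170,0,0],[75,40,180,0,0],[108,58,180,0,0]]'
python3 -m crank '[[0,0,0,0,0],[0,0,0,0,0]]'
python3 - <<'E'
from wa import *
c,W=ang("wrist","pics/w9.png");np.savez("wrist9.npz",**c)
ang("scene")
print(proj(c,[[.554,-.1125,.065]])*1.5625)
E
```

```text
time_s: 21.78
position: [0.5986, -0.1111, 0.408]
orientation: [[-0.972, 0.233, 0.006], [0.233, 0.972, -0.002], [-0.006, -0.0, -1.0]]
wrist_force: [-0.4, 0.2, 0.0]
gripper_width: 0.0007
grip_force: 0.0
time_s: 22.02
position: [0.5965, -0.1122, 0.4042]
orientation: [[-0.972, 0.234, -0.001], [0.234, 0.972, -0.0], [0.001, -0.0, -1.0]]
wrist_force: [0.0, -0.1, -0.2]
gripper_width: 0.0006
grip_force: 0.0
wrist ----------|.####.....|....######|##########|######..##|#####.....|.....#####|#####.....|.....#####|#####.....|....#####-|----------|
tower z 1846 [0.1   0.101 0.102]
scene ----------|----------|-----#-#--|##-###-#-#|-##.##--##|#-....-..-|-....-#.#.|..#....-.-|--...#.###|-##-#---.-|---...#..#|##--------|
tower z 88 [0.096 0.101 0.104]
[[384.44795804 225.52939931]]
```

View pics/w9.png

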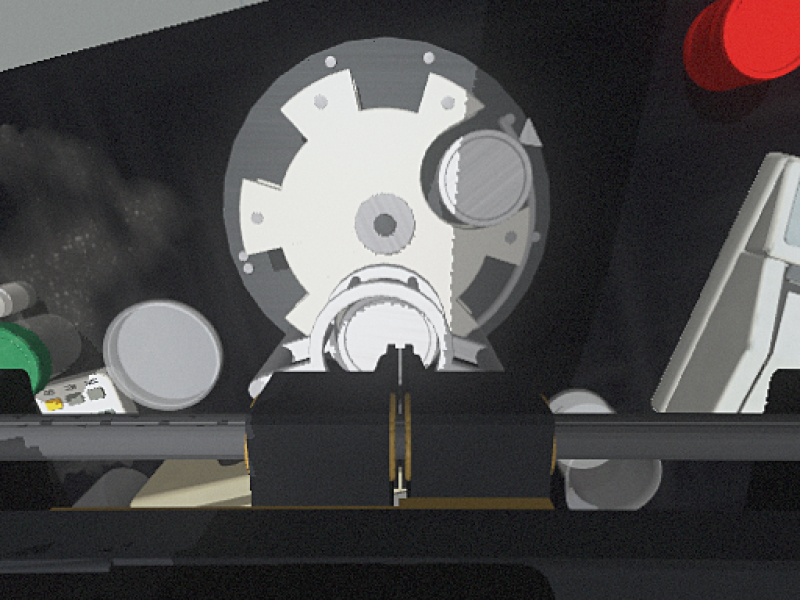

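The wrist view shows the tin in the pocket at (486,178) facing the pointer (530,133), and the second tin in the tower (390,335). One numeric check, then I hand in.

```bash
python3 - <<'E'
from wa import *
c=dict(np.load("wrist9.npz"));c["k1"]=float(c["k1"]);W=pts(c)
d=W[...,:2]-hub;r=np.hypot(d[...,0],d[...,1]);a=np.degrees(np.arctan2(d[...,1],d[...,0])-a0)%360
for lo,hi in((150,210),(210,270)):
    m=(r>.08)&(r<.093)&(a>lo)&(a<hi)&(W[...,2]<.035);print("slot",np.percentile(a[m],[2,98]).mean()-(lo+hi)/2+120)
t=hub+.066*np.array([np.cos(a0+np.radians(120)),np.sin(a0+np.radians(120))])
lid=proj(c,np.c_[t[None],.058])[0]*1.5625;print("expected lid px",lid)
q=ray(c,486*.64,176*.64,.058);print(np.hypot(*(q[:2]-t)),"m off pickup; z",W[int(176*.64),int(486*.64)])
s=env.read_state();print(s["wrist_force"],s["time_s"])
E
```

```text
slot 118.54522910934747
slot 119.22452757632766
expected lid px [473.08328478 172.73354764]
0.008648880171928934 m off pickup; z [ 0.53861649 -0.04127863  0.05700074]
[-0.63980204 -0.38345174  0.69752515] 22.125
```

```bash
python3 -c "
from rig import env
print(env.hand_in())"
```

```text
the job is handed in; nothing more can be done
None
```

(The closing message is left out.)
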